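# Park the loaded stock dolly in its bay and set its foot brake

### The arm

A 6-joint arm with a two-finger parallel gripper is mounted at the origin on the work surface. World frame = base frame: x ahead of the robot, y to its left, z up, the work surface at z = 0. Lengths are in m, angles in rad, forces in N, time in s.
With the tool pointing down it reaches from about 0.375 to 0.9 m from the base axis. Payload 3.1 kg.
Tool frame: the origin (TCP) lies midway between the tips of the shut fingers; the grasp point (between the pads) lies 19 mm behind it; x points along the fingers, z is the direction in which the jaws open and shut, and the axes are right-handed (so a half turn about x gives the same grasp; the last joint's range is limited). The gripper opens to 87 mm and grips with 3 to 60 N. Pads are 19 mm wide; open, the fingers measure 117 mm over their backs; the gripper's body (75 mm by 190 mm) begins 51 mm behind the grasp point.
Start: joints at [1.04, 0.527, 1.433, -0, 1.181, -0.178], TCP at [0.215, 0.587, 0.223] pointing down, gripper open.
Joint ranges: [-3.08, 3.08], [-0.75, 2.2], [0.22, 2.44], [-1.43, 4.57], [0, 2.65], [-2.85, 2.85]. Speed limits (rad/s): [2.79, 2.79, 3.14, 3.14, 3.14, 3.14].

### API

Orientations are given as a unit quaternion [x, y, z, w].
In Python, from rig import robot, optics, workorder gives the robot as it stands.
- The arm moves only by the tool arm_command, never from a script. Its argument "plan" is a list of rows, each a list of 7 numbers: the shift along the tool's x, y, z in cm, then the turn, a rotation vector about the tool's x, y, z in rad, then the finger opening in cm, from 0 to 8.7. In form: [[x, y, z, ax, ay, az, gripper], ...]. A call has 1 to 12 rows; each row shifts and turns the pose as measured when the row begins, along the tool's axes as they then stand; what a row does not reach is not made up. A row lasts 1/8 s, in which the tool goes at most 62.5 mm and 10.7 degrees, less where a joint would pass 70% of its speed; a pose out of reach is approached as far as the arm can. A call with a gripper value outside its range is refused whole. The fingers move at their own pace and stop on an object; "grip_force" is the grip in N (left out, the last holds). Time passes only in rows, so rows that do not move let the fingers close. It gives the time, the measured TCP pose, the force and the opening at its end, in the units of the state.
- robot.get_obs(): the state, without advancing time (a new reading comes with each control period).
- optics.camera(name): name is "scene" or "top"; returns (picture, depth): 400x640x3 uint8, blue, green, red; 400x640 float32, m along the optical axis (not along the pixel's ray), 0 where there is no reading.
- optics.camera_info(name): a dict with "mtx" (3x3 intrinsics, pixels), "position" and "rotation" of the camera in the world. Camera axes: x right, y down, z forward; pixel columns grow to the right and rows downward; lengths in m; the calibration is good to about 2 mm. A picture is of the moment at which its call begins. camera_info takes no time and is no camera call.
- workorder.hand_in(): hands the job in, once; it reports no verdict.
The state is a dict: "time": time; "q": joint angles; "joint_velocities": joint speeds; "joint_torque": joint torques, N m; "position": TCP position; "tool_rot": TCP orientation; "ft_force": force on the tool from outside, world axes, zero at the start; "moment": the same for the moment, N m; "grip_width": finger opening in m.
Only numpy, scipy, OpenCV 4.12 (cv2) and the standard library are available. Lean on these libraries where they do the work, as an engineer would, in place of code of your own. Each camera call takes 0.05 s, during which the arm holds its last target. There are 200 camera calls.

### The job

The loaded stock dolly was left with its foot brake on, a little short of the end of its bay. Flick the brake pedal up to release it before you move the dolly, roll the dolly home until its front edge rests against the two rubber buffers, then press the pedal right down so that the brake locks it there. Keep the carton and the two tins standing on the dolly and leave the other goods on the deck where they are.

Things in the scene. Friction and masses are not known exactly. Their poses are not given: they have to be found in the camera images.
- dolly: Stock dolly: plywood platform in a steel frame, 400 mm long (x), 300 mm wide (y), frame 85 to 107 mm above the deck, on four 80 mm castors that do not swivel: it rolls only along its own x. About 4 kg, 6 kg loaded; 2 N rolls it once released. Tube hoop on the rear end, brake pedal behind it. Origin on the deck under its centre; x forward, towards the buffers, y left, z up.
- dolly_nose (a point): Middle of the dolly's front edge, 200 mm ahead of its centre, 96 mm above the deck. Axes as dolly.
- hoop_grip (a point): Middle of the straight top bar of the tube hoop at the rear of the dolly, at the tube's centre: 18 mm diameter, along the dolly's y, straight for 170 mm, 222 mm above the deck, 365 mm behind dolly_nose, 100 mm ahead of the pedal's tread. Free above and around it: the dolly can be pushed or pulled by it. Axes as dolly.
- pedal_pad (a point): Centre of the upper face of the brake pedal's tread, a ribbed plate 50 mm wide (y), 46 mm long, 9 mm thick, behind the middle of the dolly, its centre 66 mm behind the rear edge, clear on both sides and below. Height 56 mm locked (sloping 0.2 rad down to the rear), 95 mm released (0.34 rad up to the rear). This frame turns with the pedal; locked, its axes are the dolly's.
- brake_shaft (a point): Middle of the pedal's hinge axis, which runs along the dolly's y, 66 mm above the deck, 395 mm behind dolly_nose, just inside the rear edge. The centre of the tread (half-way through its thickness) is 73 mm from this axis. Axes as dolly.
- pedal (a joint): Foot brake pedal angle, rad: 0 = locked (tread down, two rubber shoes pressed on the rear wheels), 0.54 = released (tread up); grows as the tread is lifted, which then points (joint - 0.2) rad above level to the rear. An over-centre spring (middle 0.27) snaps it to the nearer end; 6 to 10 N at the tread, up or down, turns it over. Locked it holds against about 10 N.
- buffer_face (a point): Point midway between the faces of the two rubber buffers (44 mm discs, 80 mm to either side) at the closed end of the bay, 96 mm above the deck; x along the bay towards the buffers, z up. The bay is fixed: two steel kerbs 30 mm high, 276 mm apart, and an end frame 128 mm high. Home is dolly_nose at this point; at the start it is 90 to 180 mm short, square to the bay within 1 degree.
- load_carton: Brown carton 200 x 240 x 120 mm high, loose on the middle and front of the dolly's platform; origin at the centre of its underside, 107 mm above the deck.
- load_tin_a: Round red tin with brass bands, 84 mm diameter, 95 mm high, standing loose on the load carton's left half; origin at the centre of its underside, 227 mm above the deck.
- load_tin_b: The same tin on the load carton's right half.
- stock_tin: Bystander: red tin, 90 mm diameter, 100 mm high, standing beside the bay on its right; origin under its centre.
- tape_roll: Bystander: roll of tape lying flat, 110 mm diameter, 48 mm high, beside the bay near its closed end, on its left; origin under its centre.
- packs: Bystander: banded bundle of three yellow packs, 107 x 115 x 50 mm high, to the robot's left or right; origin under its centre.
- gift_box: Bystander: flat red gift box 200 x 150 x 45 mm high, to the robot's right; origin under its centre.
- scanner: Bystander: hand-held barcode scanner, 160 mm long, 50 mm high, lying to the robot's right or left; origin on the deck below it.

How it is judged:
By the outcome, as a careful person would: the job done as asked, in the order asked, and still so for the second after the job is handed in, with the robot touching nothing.
It also fails if it takes over 53 s, if anything falls off the work surface, if the arm or the gripper's body presses on something with over 40 N, if the wrist force passes 120 N, or if a joint passes its speed limit or range.

## Working session

There is one attempt and no reset: what is moved stays moved. The work goes in short steps, Python scripts to look and compute and a tool call to move; the robot and the scene stay as the last step left them, time stands still between calls to the robot, and variables do not carry over. Pictures are saved under pics/ and viewed, about 8 in all and at most 12, crops included, and the job is handed in when it is done.

Besides the shell and the picture viewer there is one more tool, called after "Request:" by a JSON object that holds its "fn" and its "kwargs", one argument or row to a line. arm_command: Moves the arm, as the interface text tells. Its arguments: {"type":"object","properties":{"plan":{"type":"array"},"grip_force":{"type":"number"}},"required":["plan"]}

```bash
mkdir -p pics; ls
python3 - <<'E'
from rig import robot, optics
import cv2,numpy as np
for n in("scene","top"):
    p,d=optics.camera(n); cv2.imwrite(f"pics/{n}0.png",p); np.save(f"pics/{n}0.npy",d)
    i=optics.camera_info(n); print(n,i)
print(robot.get_obs())
E
```

```text
pics
scene {'mtx': array([[396.90209687,   0.        , 320.97835043],
       [  0.        , 396.90209687, 204.62256763],
       [  0.        ,   0.        ,   1.        ]]), 'position': array([ 0.42528763, -0.80098136,  0.99793164]), 'rotation': array([ 0.92097424, -0.06339975,  0.02916423, -0.38332279])}
top {'mtx': array([[361.8984319 ,   0.        , 320.38776827],
       [  0.        , 361.8984319 , 204.38909019],
       [  0.        ,   0.        ,   1.        ]]), 'position': array([0.24622169, 0.02592341, 1.47080797]), 'rotation': array([-0.67095402,  0.73407027, -0.07858743,  0.06917771])}
{'time': 0.1, 'q': array([ 1.04049352e+00,  5.28365209e-01,  1.43377325e+00, -2.16524424e-05,
        1.18138329e+00, -1.78490654e-01]), 'joint_velocities': array([ 0.0013806 , -0.00136988, -0.00310098, -0.00152976,  0.00136817,
        0.00032156]), 'joint_torque': array([ 1.41068494e-04, -4.40986991e+01, -1.77151108e+01,  6.35412242e-02,
        5.33752958e-02, -5.24390839e-05]), 'position': array([0.21501095, 0.58615482, 0.22167468]), 'tool_rot': array([-0.40507761,  0.58039911,  0.40449486,  0.5791657 ]), 'ft_force': array([-0.10176444,  0.13346314, -0.51365213]), 'moment': array([-0.01050438, -0.02362127,  0.00753087]), 'grip_width': 0.08721344812976188}
```

View pics/scene0.png

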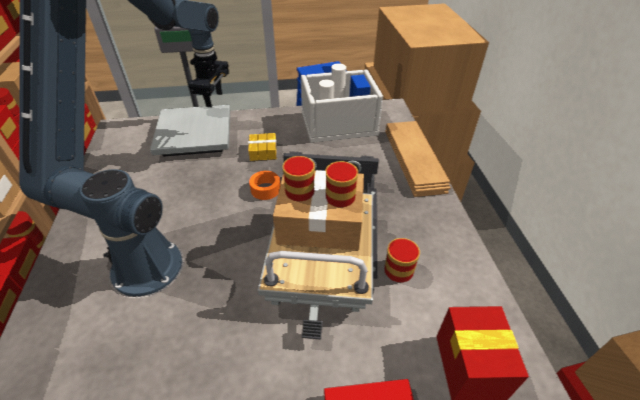

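View pics/top0.png

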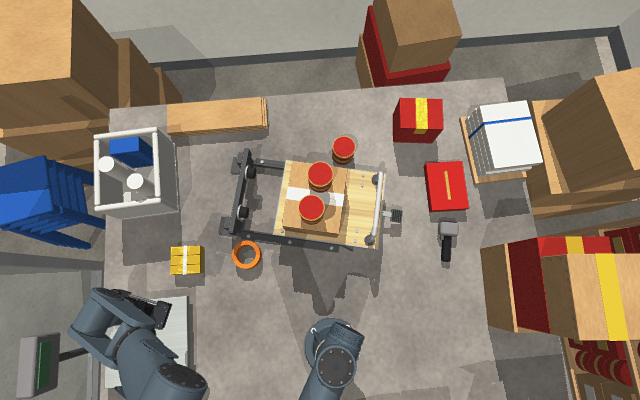

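The dolly lies across in front of the robot. The pedal is at top-view pixel (396,215), the hoop bar spans (380,178) to (372,240), and the buffers are at about (247,178) and (243,212). The bay's forward direction is image-left. I'll measure these with depth.

```bash
cat > h.py <<'E'
import numpy as np,cv2
from rig import robot,optics
from scipy.spatial.transform import Rotation as R
def cloud(n,d=None):
    i=optics.camera_info(n)
    p=None
    if d is None: p,d=optics.camera(n)
    v,u=np.mgrid[:400,:640]; K=i["mtx"]
    c=np.dstack([(u-K[0,2])/K[0,0]*d,(v-K[1,2])/K[1,1]*d,d])
    return p,np.where(d[...,None]>0,c@R.from_quat(i["rotation"]).as_matrix().T+i["position"],np.nan)
def ray(n,u,v,z):
    i=optics.camera_info(n); r=R.from_quat(i["rotation"]).apply(np.linalg.inv(i["mtx"])@[u,v,1]); o=i["position"]
    return o+r*(z-o[2])/r[2]
E
python3 - <<'E'
from h import *
np.set_printoptions(precision=4,suppress=True)
_,C=cloud("top",np.load("pics/top0.npy"))
_,S=cloud("scene",np.load("pics/scene0.npy"))
for nm,u,v in[("pedal",396,215),("deck",350,300),("plat",365,205),("tina",320,172),("tinb",312,203),("stock",343,147),("tape",247,245)]: print(nm,C[v,u])
print("pedal scene",S[328:336:3,312])
# hoop bar: z .2-.24 in region
for nm,A,b in(("top",C,(350,160,395,260)),("scene",S,(255,240,380,300))):
    P=A[b[1]:b[3],b[0]:b[2]].reshape(-1,3); P=P[(P[:,2]>.21)&(P[:,2]<.24)]
    m=np.median(P,0); P=P[np.abs(P[:,1]-m[1])<.03]
    print(nm,len(P),P.mean(0),P.min(0),P.max(0),"slope dy/dx",np.polyfit(P[:,0],P[:,1],1))
    # pedal pts
b=(382,200,410,235);P=C[b[1]:b[3],b[0]:b[2]].reshape(-1,3);P=P[(P[:,2]>.035)&(P[:,2]<.08)];print("pedal",len(P),P.mean(0),P.min(0),P.max(0))
b=(295,315,330,345);P=S[b[1]:b[3],b[0]:b[2]].reshape(-1,3);P=P[(P[:,2]>.035)&(P[:,2]<.08)];print("pedalS",len(P),P.mean(0),P.min(0),P.max(0))
p=cv2.imread("pics/top0.png");cv2.imwrite("pics/crop.png",cv2.resize(p[130:270,215:415],None,fx=4,fy=4,interpolation=cv2.INTER_CUBIC))
E
```

```text
pedal [ 0.476  -0.3023  0.0555]
deck [ 0.1641 -0.0892  0.0022]
plat [ 0.5169 -0.1763  0.1083]
tina [ 0.5979 -0.0091  0.3243]
tinb [0.4969 0.0262 0.3196]
stock [ 0.7629 -0.1172  0.0992]
tape [0.4135 0.2989 0.025 ]
pedal scene [[ 0.4767 -0.3039  0.0565]
 [ 0.4758 -0.3118  0.0559]
 [ 0.475  -0.3179  0.0519]]
top 324 [ 0.4904 -0.2015  0.2283] [ 0.3829 -0.2313  0.2101] [ 0.6119 -0.172   0.2378] slope dy/dx [-0.2321 -0.0877]
scene 685 [ 0.4999 -0.209   0.2258] [ 0.3812 -0.2385  0.2101] [ 0.613  -0.1789  0.2336] slope dy/dx [-0.2329 -0.0926]
pedal 192 [ 0.4763 -0.2919  0.0581] [ 0.4468 -0.3292  0.046 ] [ 0.5029 -0.2449  0.0712]
pedalS 401 [ 0.4752 -0.3025  0.0553] [ 0.4465 -0.3287  0.0394] [ 0.5023 -0.2684  0.0649]
```

View pics/crop.png

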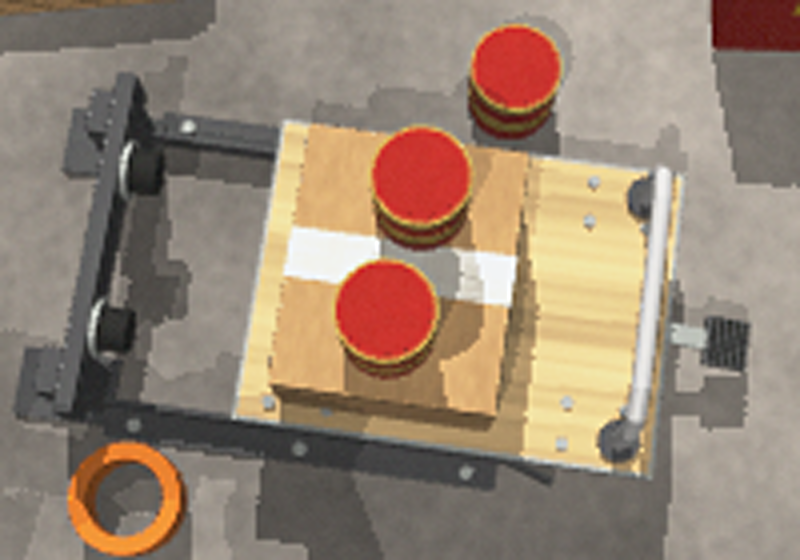

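```bash
cat >> h.py <<'E'
F=np.array([.227,.974,0]);F/=np.linalg.norm(F); L=np.array([-F[1],F[0],0])  # dolly forward, left
def rows(wps,zdir,step=.055,turn=.17,g=8.7,T=None):
    """rows from measured pose through waypoints, tool x down, tool z along +-zdir (nearer)"""
    o=robot.get_obs(); p=np.array(o["position"]); Rm=R.from_quat(o["tool_rot"])
    x=np.array([0,0,-1.]); z=np.array(zdir); z=z if z@Rm.as_matrix()[:,2]>0 else -z
    Rt=R.from_matrix(np.column_stack([x,np.cross(z,x),z])); out=[]
    print("t",round(float(o["time"]),2),"p",p.round(4),"F",np.round(o["ft_force"],1),"w",round(float(o["grip_width"]),4),"axes",Rm.as_matrix().round(2).tolist(),"turn",(Rm.inv()*Rt).as_rotvec().round(2))
    for w in wps:
        w=np.array(w)
        while len(out)<40:
            d=w-p; n=np.linalg.norm(d); rv=(Rm.inv()*Rt).as_rotvec(); a=np.linalg.norm(rv)
            if n<.0008: break
            s=d*min(1,step/n); rr=rv*min(1,turn/max(a,1e-9))
            t=(Rm.inv().apply(s)*100).round(2); rr=rr.round(3)
            out.append([*t.tolist(),*rr.tolist(),g]); p=p+Rm.apply(t/100); Rm=Rm*R.from_rotvec(rr)
    for r in out: print([float(k) for k in r],",",sep="")
    return out
E
python3 - <<'E'
from h import *
np.set_printoptions(precision=4,suppress=True)
a=ray("top",255.7,172.5,.096);b=ray("top",248.5,212.5,.096);c1=ray("top",215+285/4,130+122/4,.107);c2=ray("top",215+235/4,130+418/4,.107)
print(a,b,c1,c2,"sep",np.linalg.norm(a-b),np.linalg.norm(c1-c2)); n=(c1+c2)/2;m=(a+b)/2
print("nose",n,"buf",m,"gap",(m-n)@F,"lat",(m-n)@L); H=np.array([.497,-.206,.222]);print("hoop from nose",(n-H)@F,(n-H)@L)
rows([[.25,.6,.44],[.50,.15,.46],[.475,-.304,.30]],L)
E
```

```text
[0.6885 0.2375 0.096 ] [0.5301 0.2737 0.096 ] [0.7236 0.1129 0.107 ] [0.4346 0.1808 0.107 ] sep 0.16247895785752625 0.2968485646088946
nose [0.5791 0.1468 0.107 ] buf [0.6093 0.2556 0.096 ] gap 0.11274047310737634 lat -0.004707666397365908
hoop from nose 0.3622705450468984 0.000114858350911004
t 0.1 p [0.215  0.5862 0.2217] F [-0.1  0.1 -0.5] w 0.0872 axes [[-0.0, -0.94, 0.34], [-0.0, 0.34, 0.94], [-1.0, 0.0, -0.0]] turn [ 1.45 -0.    0.  ]
[-5.42, -0.7, 0.61, 0.17, -0.0, 0.0, 8.7],
[-5.42, -0.58, 0.72, 0.17, -0.0, 0.0, 8.7],
[-5.42, -0.45, 0.81, 0.17, -0.0, 0.0, 8.7],
[-5.42, -0.31, 0.87, 0.17, -0.0, 0.0, 8.7],
[-0.16, -0.0, 0.03, 0.17, -0.0, 0.0, 8.7],
[-0.21, -5.44, 0.76, 0.17, -0.0, 0.0, 8.7],
[-0.21, -5.24, 1.67, 0.17, -0.0, 0.001, 8.7],
[-0.21, -4.88, 2.53, 0.17, -0.001, 0.001, 8.7],
[-0.21, -4.38, 3.32, 0.088, -0.0, -0.0, 8.7],
[-0.22, -4.07, 3.69, -0.0, -0.0, -0.0, 8.7],
[-0.21, -4.08, 3.69, -0.0, -0.0, -0.0, 8.7],
[-0.22, -4.08, 3.69, -0.0, -0.0, -0.0, 8.7],
[-0.21, -4.07, 3.69, -0.0, -0.0, -0.0, 8.7],
[-0.22, -4.08, 3.69, -0.0, -0.0, -0.0, 8.7],
[-0.08, -1.49, 1.34, -0.0, -0.0, -0.0, 8.7],
[1.82, -5.11, 0.9, -0.0, -0.0, -0.0, 8.7],
[1.83, -5.11, 0.9, -0.0, -0.0, -0.0, 8.7],
[1.82, -5.11, 0.9, -0.0, -0.0, -0.0, 8.7],
[1.83, -5.11, 0.9, -0.0, -0.0, -0.0, 8.7],
[1.82, -5.11, 0.9, -0.0, -0.0, -0.0, 8.7],
[1.83, -5.11, 0.9, -0.0, -0.0, -0.0, 8.7],
[1.83, -5.11, 0.9, -0.0, -0.0, -0.0, 8.7],
[1.82, -5.11, 0.89, -0.0, -0.0, -0.0, 8.7],
[1.39, -3.9, 0.68, -0.0, -0.0, -0.0, 8.7],
```

Request:
{"fn": "arm_command", "kwargs": {
  "plan": [
    [-5.4, -0.7, 0.6, 0.17, 0, 0, 8.7],
    [-5.4, -0.6, 0.7, 0.17, 0, 0, 8.7],
    [-5.4, -0.45, 0.8, 0.17, 0, 0, 8.7],
    [-5.4, -0.3, 0.9, 0.17, 0, 0, 8.7],
    [-0.2, -5.4, 0.8, 0.17, 0, 0, 8.7],
    [-0.2, -5.4, 0.8, 0.17, 0, 0, 8.7],
    [-0.2, -5.2, 1.7, 0.17, 0, 0, 8.7],
    [-0.2, -4.9, 2.5, 0.17, 0, 0, 8.7],
    [-0.2, -4.4, 3.3, 0.09, 0, 0, 8.7],
    [-0.2, -4.1, 3.7, 0, 0, 0, 8.7],
    [-0.2, -4.1, 3.7, 0, 0, 0, 8.7],
    [-0.2, -4.1, 3.7, 0, 0, 0, 8.7]
  ]
}}

```text
time: 1.6
position: [0.4611, 0.2038, 0.4558]
tool_rot: [0.091, 0.703, -0.1, 0.698]
ft_force: [0.6, 0.7, -0.3]
grip_width: 0.0871
```

Run:
```python
from h import *
rows([[.50,.1,.46],[.475,-.304,.30]],L,step=.06)
```

```text
t 1.6 p [0.4611 0.2038 0.4558] F [ 0.6  0.7 -0.3] w 0.0871 axes [[-0.01, 0.27, 0.96], [-0.01, 0.96, -0.27], [-1.0, -0.01, -0.0]] turn [-0.04 -0.    0.01]
[-0.18, -4.84, 3.54, -0.043, -0.005, 0.013, 8.7],
[-0.19, -4.24, 2.82, -0.0, 0.0, 0.0, 8.7],
[2.21, -5.5, 0.93, -0.0, 0.0, 0.0, 8.7],
[2.21, -5.5, 0.93, -0.0, 0.0, 0.0, 8.7],
[2.21, -5.5, 0.93, -0.0, 0.0, 0.0, 8.7],
[2.21, -5.5, 0.93, -0.0, 0.0, 0.0, 8.7],
[2.21, -5.5, 0.93, -0.0, 0.0, 0.0, 8.7],
[2.21, -5.5, 0.93, -0.0, 0.0, 0.0, 8.7],
[2.2, -5.5, 0.92, -0.0, 0.0, 0.0, 8.7],
[0.56, -1.41, 0.24, -0.0, 0.0, 0.0, 8.7],
```

Request:
{"fn": "arm_command", "kwargs": {
  "plan": [
    [-0.2, -4.8, 3.5, -0.04, 0, 0.01, 8.7],
    [-0.2, -4.2, 2.8, 0, 0, 0, 8.7],
    [2.2, -5.5, 0.9, 0, 0, 0, 8.7],
    [2.2, -5.5, 0.9, 0, 0, 0, 8.7],
    [2.2, -5.5, 0.9, 0, 0, 0, 8.7],
    [2.2, -5.5, 0.9, 0, 0, 0, 8.7],
    [2.2, -5.5, 0.9, 0, 0, 0, 8.7],
    [2.2, -5.5, 0.9, 0, 0, 0, 8.7],
    [2.2, -5.5, 0.9, 0, 0, 0, 8.7],
    [0.5, -1.4, 0.2, 0, 0, 0, 8.7],
    [0, 0, 0, 0, 0, 0, 8.7]
  ]
}}

```text
time: 2.98
position: [0.4687, -0.3214, 0.2927]
tool_rot: [0.085, 0.705, -0.083, 0.699]
ft_force: [0.8, -0.1, -0.8]
grip_width: 0.087
```

Run:
```python
from h import *
rows([[.475,-.306,.10],[.475,-.306,.032]],L,step=.05)
```

```text
t 2.98 p [ 0.4687 -0.3214  0.2927] F [ 0.8 -0.1 -0.8] w 0.087 axes [[-0.01, 0.23, 0.97], [0.0, 0.97, -0.23], [-1.0, 0.0, -0.01]] turn [-0.01 -0.01 -0.  ]
[4.98, 0.42, 0.1, -0.008, -0.008, -0.002, 8.7],
[4.98, 0.42, 0.07, -0.0, 0.0, -0.0, 8.7],
[4.98, 0.42, 0.07, -0.0, 0.0, -0.0, 8.7],
[4.33, 0.37, 0.06, -0.0, 0.0, -0.0, 8.7],
[5.0, 0.0, 0.0, -0.0, 0.0, -0.0, 8.7],
[1.8, 0.0, 0.0, -0.0, 0.0, -0.0, 8.7],
```

Request:
{"fn": "arm_command", "kwargs": {
  "plan": [
    [5, 0.4, 0.1, -0.01, -0.01, 0, 8.7],
    [5, 0.4, 0.1, 0, 0, 0, 8.7],
    [5, 0.4, 0.1, 0, 0, 0, 8.7],
    [4.3, 0.4, 0.1, 0, 0, 0, 8.7],
    [3, 0, 0, 0, 0, 0, 8.7],
    [0, 0, 0, 0, 0, 0, 8.7]
  ]
}}

```text
time: 3.72
position: [0.4835, -0.2987, 0.0714]
tool_rot: [0.076, 0.698, -0.077, 0.707]
ft_force: [0.3, -0.2, 0.6]
grip_width: 0.0867
```

Run:
```python
from h import *
rows([[.475,-.306,.032]],L,step=.02)
p,d=optics.camera("scene"); cv2.imwrite("pics/s1.png",cv2.resize(p[200:380,220:420],None,fx=3,fy=3))
```

```text
t 3.73 p [ 0.4835 -0.2987  0.0714] F [ 0.3 -0.2  0.6] w 0.0867 axes [[0.01, 0.21, 0.98], [-0.0, 0.98, -0.21], [-1.0, -0.0, 0.01]] turn [0.01 0.01 0.  ]
[1.92, -0.44, -0.35, 0.012, 0.013, 0.001, 8.7],
[1.92, -0.44, -0.33, 0.0, -0.0, -0.0, 8.7],
[0.09, -0.02, -0.01, 0.0, -0.0, -0.0, 8.7],
```

View pics/s1.png

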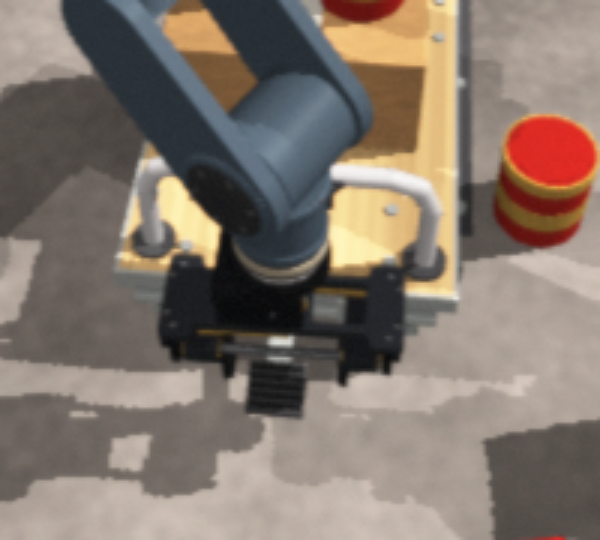

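The fingers straddle the tread (crop (275,385)), and the wrist sits near the hoop. I'll check that clearance before going lower.

Run:
```python
from h import *
H=np.array([.497,-.206,.222])
for n in("scene","top"):
    p,C=cloud(n); P=C.reshape(-1,3); q=P-H; a=q@F; l=q@L
    m=(abs(l)<.12)&(a>-.16)&(a<.05)&(P[:,2]>.236)
    print(n,m.sum())
    for lo in np.arange(-.16,.05,.02):
        k=m&(a>=lo)&(a<lo+.02)
        if k.sum(): print("fwd %.2f"%lo,k.sum(),"zmin %.3f l %.3f..%.3f"%(P[k,2].min(),l[k].min(),l[k].max()))
```

```text
scene 12822
fwd -0.16 680 zmin 0.339 l -0.020..0.038
fwd -0.14 1451 zmin 0.236 l -0.033..0.062
fwd -0.12 1439 zmin 0.239 l -0.044..0.096
fwd -0.10 1085 zmin 0.238 l -0.055..0.120
fwd -0.08 1890 zmin 0.240 l -0.067..0.120
fwd -0.06 1558 zmin 0.393 l -0.056..0.120
fwd -0.04 1725 zmin 0.372 l -0.018..0.120
fwd -0.02 1240 zmin 0.397 l 0.017..0.120
fwd -0.00 785 zmin 0.504 l 0.054..0.120
fwd 0.02 602 zmin 0.686 l 0.081..0.120
fwd 0.04 367 zmin 0.683 l 0.076..0.120
top 947
fwd -0.16 32 zmin 0.390 l -0.016..0.024
fwd -0.14 115 zmin 0.395 l -0.026..0.055
fwd -0.12 189 zmin 0.395 l -0.035..0.070
fwd -0.10 139 zmin 0.398 l -0.046..0.027
fwd -0.08 140 zmin 0.370 l -0.064..0.017
fwd -0.06 86 zmin 0.392 l -0.059..0.004
fwd -0.04 57 zmin 0.377 l -0.030..0.024
fwd -0.02 8 zmin 0.460 l 0.016..0.119
fwd -0.00 38 zmin 0.755 l 0.102..0.120
fwd 0.02 78 zmin 0.739 l 0.091..0.120
fwd 0.04 65 zmin 0.744 l 0.084..0.119
```

The wrist clears the hoop by more than 100 mm. I'll go down and grip the tread, then check.

Request:
{"fn": "arm_command", "kwargs": {
  "plan": [
    [1.9, -0.45, -0.4, 0.01, 0.01, 0, 8.7],
    [1.9, -0.45, -0.4, 0, 0, 0, 8.7],
    [0, 0, 0, 0, 0, 0, 8.7],
    [0, 0, 0, 0, 0, 0, 6.5],
    [0, 0, 0, 0, 0, 0, 4],
    [0, 0, 0, 0, 0, 0, 4],
    [0, 0, 0, 0, 0, 0, 4],
    [0, 0, 0, 0, 0, 0, 4]
  ],
  "grip_force": 25
}}

```text
time: 4.88
position: [0.4723, -0.3104, 0.039]
tool_rot: [0.076, 0.702, -0.082, 0.704]
ft_force: [-2.2, -1.6, 2.0]
grip_width: 0.0499
```

Request:
{"fn": "arm_command", "kwargs": {
  "plan": [
    [-0.6, 0, 0, 0, 0, 0, 4],
    [-0.6, 0, 0, 0, 0, 0, 4],
    [-0.6, 0, 0, 0, 0, 0, 4],
    [-0.6, 0, 0, 0, 0, 0, 4],
    [-0.6, 0, 0, 0, 0, 0, 4],
    [-0.6, 0, 0, 0, 0, 0, 4],
    [-0.4, 0, 0, 0, 0, 0, 4]
  ]
}}

```text
time: 5.75
position: [0.4728, -0.3082, 0.0817]
tool_rot: [0.077, 0.701, -0.082, 0.704]
ft_force: [-0.1, 2.3, 0.1]
grip_width: 0.0495
```

Run:
```python
from h import *
o=robot.get_obs();print(o["position"],o["ft_force"],o["moment"])
p,C=cloud("scene"); cv2.imwrite("pics/s2.png",cv2.resize(p[200:380,220:420],None,fx=3,fy=3))
P=C[300:350,290:335].reshape(-1,3);k=(P[:,2]>.03)&((P-[.475,-.304,0])@F<-.018)&(np.linalg.norm(P[:,:2]-[.475,-.304],axis=1)<.045);print(P[k].mean(0),P[k,2].max(),k.sum())
```

```text
[ 0.47282554 -0.30817295  0.0816714 ] [-0.05114468  2.25645108  0.13479826] [-0.01643924  0.1024798  -0.0763241 ]
[ 0.4664647  -0.33209407  0.18957432] 0.25751098564543073 491
```

View pics/s2.png

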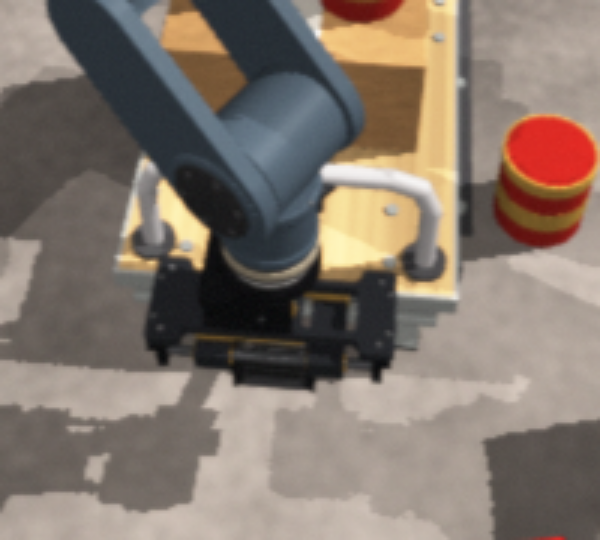

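Request:
{"fn": "arm_command", "kwargs": {
  "plan": [
    [0, 0, 0, 0, 0, 0, 8.7],
    [0, 0, 0, 0, 0, 0, 8.7],
    [0, 0, 0, 0, 0, 0, 8.7],
    [-3, 0, 0, 0, 0, 0, 8.7],
    [-4, 0, 0, 0, 0, 0, 8.7],
    [-4, 0, 0, 0, 0, 0, 8.7],
    [-1, 0, 0, 0, 0, 0, 8.7],
    [0, 0, 0, 0, 0, 0, 8.7]
  ]
}}

```text
time: 6.8
position: [0.4724, -0.309, 0.2038]
tool_rot: [0.076, 0.701, -0.083, 0.704]
ft_force: [0.4, 0.3, -0.6]
grip_width: 0.087
```

Run:
```python
from h import *
np.set_printoptions(precision=4,suppress=True)
p,C=cloud("scene"); cv2.imwrite("pics/s3.png",cv2.resize(p[220:360,220:420],None,fx=3,fy=3))
P=C[290:345,290:335].reshape(-1,3);q=P-[.475,-.304,0]
k=(P[:,2]>.04)&(P[:,2]<.13)&(abs(q@F)<.03)&(abs(q@L)<.03);print(P[k].mean(0),P[k].min(0),P[k].max(0),k.sum(), "slope z/back",np.polyfit(-(q@F)[k],P[k,2],1))
H=[.497,-.206,.222]
P=C[240:300,255:380].reshape(-1,3);q=P-H;k=(abs(q[:,2])<.014)&(abs(q@F)<.03);print("hoop F offset",np.median((q@F)[k]),k.sum())
rows([np.array(H)-.04*F+[0,0,-.025]],L,step=.04)
```

```text
[ 0.4749 -0.3036  0.0956] [ 0.4481 -0.3284  0.0839] [ 0.5019 -0.2744  0.1044] 305 slope z/back [0.2875 0.0957]
hoop F offset -0.0024676778214093318 241
t 6.85 p [ 0.4723 -0.3089  0.2033] F [-0.7 -0.2  0.3] w 0.0873 axes [[0.0, 0.22, 0.97], [-0.01, 0.97, -0.22], [-1.0, -0.01, 0.0]] turn [0.   0.   0.01]
[0.35, 3.98, 0.06, 0.004, 0.004, 0.008, 8.7],
[0.25, 2.6, 0.03, -0.0, -0.0, 0.0, 8.7],
```

View pics/s3.png

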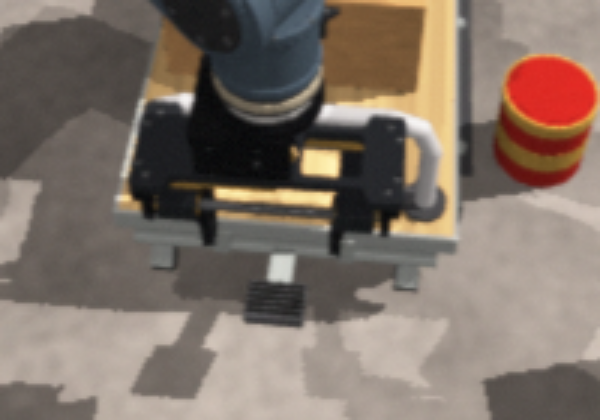

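The pedal is up (z 0.0956, slope +0.29), so the brake is released and the dolly hasn't moved. Next I push on the hoop.

Request:
{"fn": "arm_command", "kwargs": {
  "plan": [
    [0.4, 4, 0, 0, 0, 0.01, 8.7],
    [0.2, 2.2, 0, 0, 0, 0, 8.7],
    [0, 0.6, 0, 0, 0, 0, 8.7],
    [0, 0.5, 0, 0, 0, 0, 8.7],
    [0, 0.5, 0, 0, 0, 0, 8.7],
    [0, 0.5, 0, 0, 0, 0, 8.7],
    [0, 0.5, 0, 0, 0, 0, 8.7],
    [0, 0.6, 0, 0, 0, 0, 8.7],
    [0, 0.6, 0, 0, 0, 0, 8.7]
  ]
}}

```text
time: 7.98
position: [0.492, -0.2111, 0.1903]
tool_rot: [0.082, 0.705, -0.08, 0.7]
ft_force: [0.2, -2.1, -1.8]
grip_width: 0.087
```

Run:
```python
from h import *
o=robot.get_obs();q=np.array(o["position"])-[.497,-.206,.222];print("tcp rel hoop0 F,L",q@F,q@L)
p,C=cloud("scene")
P=C[240:300,250:385].reshape(-1,3);q=P-[.497,-.206,.222]
k=(abs(q[:,2])<.014)&(abs(q@F)<.1)&(abs(q@L)>.06)&(abs(q@L)<.1);print("hoop F offset",np.median((q@F)[k]),k.sum())
rows([np.array(o["position"])+.1*F],L,step=.01)
```

```text
tcp rel hoop0 F,L -0.006059744262158407 0.003748338354841969
hoop F offset 0.006015563256514396 25
t 8.03 p [ 0.4921 -0.21    0.1903] F [-0.1  0.9  0.1] w 0.0871 axes [[-0.01, 0.23, 0.97], [0.01, 0.97, -0.23], [-1.0, 0.0, -0.01]] turn [-0.   -0.01 -0.  ]
[0.0, 1.0, 0.0, -0.0, -0.007, -0.004, 8.7],
[0.0, 1.0, 0.0, -0.0, 0.0, 0.0, 8.7],
[0.0, 1.0, 0.0, -0.0, 0.0, 0.0, 8.7],
[0.0, 1.0, 0.0, -0.0, 0.0, 0.0, 8.7],
[0.0, 1.0, 0.0, -0.0, 0.0, 0.0, 8.7],
[0.0, 1.0, 0.0, -0.0, 0.0, 0.0, 8.7],
[0.0, 1.0, 0.0, -0.0, 0.0, 0.0, 8.7],
[0.0, 1.0, 0.0, -0.0, 0.0, 0.0, 8.7],
[0.0, 1.0, 0.0, -0.0, 0.0, 0.0, 8.7],
[0.0, 0.9, 0.01, -0.0, 0.0, 0.0, 8.7],
```

Request:
{"fn": "arm_command", "kwargs": {
  "plan": [
    [0, 0.5, 0, 0, 0, 0, 8.7],
    [0, 0.6, 0, 0, 0, 0, 8.7],
    [0, 0.7, 0, 0, 0, 0, 8.7],
    [0, 0.8, 0, 0, 0, 0, 8.7],
    [0, 0.8, 0, 0, 0, 0, 8.7],
    [0, 0.8, 0, 0, 0, 0, 8.7],
    [0, 0.8, 0, 0, 0, 0, 8.7],
    [0, 0.8, 0, 0, 0, 0, 8.7],
    [0, 0.8, 0, 0, 0, 0, 8.7],
    [0, 0.7, 0, 0, 0, 0, 8.7],
    [0, 0.6, 0, 0, 0, 0, 8.7],
    [0, 0.5, 0, 0, 0, 0, 8.7]
  ]
}}

```text
time: 9.52
position: [0.513, -0.1226, 0.1907]
tool_rot: [0.082, 0.704, -0.079, 0.701]
ft_force: [-0.8, -2.5, -0.8]
grip_width: 0.087
```

Run:
```python
from h import *
o=robot.get_obs();q=np.array(o["position"])-[.497,-.206,.222];print("tcp rel hoop0 F,L",q@F,q@L,o["ft_force"]@F)
p,d=optics.camera("top");cv2.imwrite("pics/t4.png",cv2.resize(p[120:270,215:415],None,fx=4,fy=4,interpolation=cv2.INTER_CUBIC))
```

```text
tcp rel hoop0 F,L 0.0848404695813231 0.0033653524601659724 -2.630577274202294
```

View pics/t4.png

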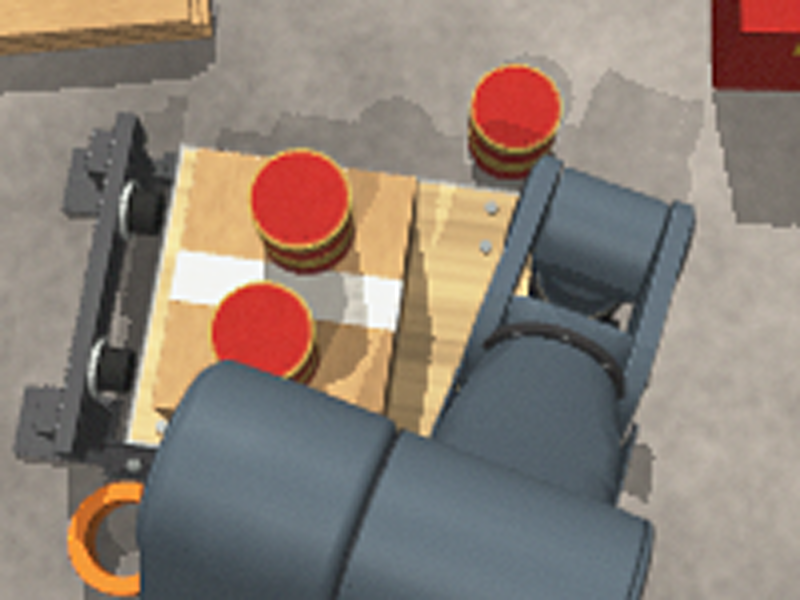

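The dolly is about 10 mm short of the buffers (crop x 165 to 175), with both tins upright. I'll go on slowly until the force rises.

Request:
{"fn": "arm_command", "kwargs": {
  "plan": [
    [0, 0.4, 0, 0, 0, 0, 8.7],
    [0, 0.4, 0, 0, 0, 0, 8.7],
    [0, 0.4, 0, 0, 0, 0, 8.7],
    [0, 0.4, 0, 0, 0, 0, 8.7]
  ]
}}

```text
time: 10.07
position: [0.5151, -0.1137, 0.1911]
tool_rot: [0.076, 0.705, -0.085, 0.7]
ft_force: [-6.6, -16.0, -1.8]
grip_width: 0.0868
```

Request:
{"fn": "arm_command", "kwargs": {
  "plan": [
    [0, 0.2, 0, 0, 0, 0, 8.7],
    [0, 0.1, 0, 0, 0, 0, 8.7],
    [0, 0, 0, 0, 0, 0, 8.7],
    [0, 0, 0, 0, 0, 0, 8.7]
  ]
}}

```text
time: 10.58
position: [0.5147, -0.1143, 0.1911]
tool_rot: [0.075, 0.706, -0.088, 0.699]
ft_force: [0.1, -4.3, -0.1]
grip_width: 0.0869
```

Request:
{"fn": "arm_command", "kwargs": {
  "plan": [
    [0, -0.2, 0, 0, 0, 0, 8.7],
    [0, -0.4, 0, 0, 0, 0, 8.7],
    [0, -2, 0, 0, 0, 0, 8.7],
    [0, -4, 0, 0, 0, 0, 8.7],
    [0, -4, 0, 0, 0, 0, 3],
    [0, -4, 0, 0, 0, 0, 0],
    [0, 0, 0, 0, 0, 0, 0],
    [0, 0, 0, 0, 0, 0, 0]
  ]
}}

```text
time: 11.58
position: [0.4817, -0.2567, 0.1935]
tool_rot: [0.076, 0.705, -0.084, 0.7]
ft_force: [-0.1, 0.6, 0.4]
grip_width: 0.0546
```

```bash
cat > m.py <<'E'
from h import *
np.set_printoptions(precision=4,suppress=True)
p,C=cloud("scene"); H=np.array([.497,-.206,.222])
P=C.reshape(-1,3)
q=P-H;k=(abs(q[:,2])<.014)&(q@F>.05)&(q@F<.18)&(abs(q@L)>.05)&(abs(q@L)<.09);print("hoop F moved",np.median((q@F)[k]),k.sum())
pd=np.array([.475,-.304,0])+.112*F;q=P-pd
k=(P[:,2]>.03)&(P[:,2]<.125)&(abs(q@F)<.03)&(abs(q@L)<.03);print("pedal",P[k].mean(0),P[k].min(0),P[k].max(0),k.sum(),np.polyfit(-(q@F)[k],P[k,2],1))
cv2.imwrite("pics/now.png",p)
o=robot.get_obs();print((np.array(o["position"])-pd)@F,(np.array(o["position"])-pd)@L)
t,T=cloud("top");P=T.reshape(-1,3)
for nm,z in(("front",.107),):
    q=P-H; k=(abs(P[:,2]-.104)<.012)&(abs(abs(q@L)-.115)<.025)&(q@F>.35)&(q@F<.6); print("front edge F",np.percentile((q@F)[k],[90,98,100]),k.sum())
cv2.imwrite("pics/nowt.png",cv2.resize(t[120:270,215:415],None,fx=4,fy=4,interpolation=cv2.INTER_CUBIC))
rows([pd+[0,0,.13]],L,step=.03,g=0)
E
python3 m.py
```

```text
hoop F moved 0.10786796004476838 148
pedal [ 0.498  -0.1957  0.096 ] [ 0.4731 -0.221   0.0828] [ 0.5205 -0.1636  0.1055] 214 [0.2774 0.0956]
-0.06438366188349243 0.004069821043440902
front edge F [0.511  0.551  0.5563] 317
t 11.68 p [ 0.4819 -0.2564  0.1937] F [ 0.2 -0.6 -0.1] w 0.0467 axes [[-0.01, 0.22, 0.97], [-0.01, 0.97, -0.22], [-1.0, -0.01, -0.01]] turn [ 0.   -0.01  0.01]
[2.08, 2.15, 0.15, 0.003, -0.006, 0.013, 0.0],
[2.11, 2.13, 0.14, 0.0, -0.0, -0.0, 0.0],
[2.12, 2.12, 0.14, 0.0, -0.0, -0.0, 0.0],
```

View pics/now.png

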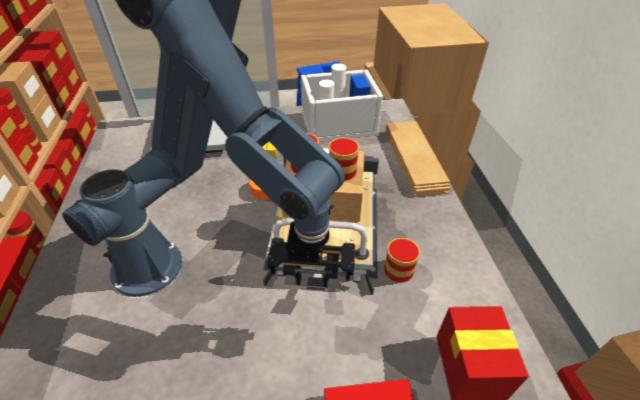

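Request:
{"fn": "arm_command", "kwargs": {
  "plan": [
    [1.5, 2, 0.1, 0, 0, 0.01, 0],
    [1.5, 2, 0.1, 0, 0, 0, 0],
    [1.5, 1.8, 0.1, 0, 0, 0, 0],
    [2, 0, 0, 0, 0, 0, 0],
    [0, 0, 0, 0, 0, 0, 0]
  ]
}}

```text
time: 12.3
position: [0.4972, -0.188, 0.1231]
tool_rot: [0.079, 0.707, -0.076, 0.699]
ft_force: [0.2, 0.8, -0.2]
grip_width: 0.0022
```

Request:
{"fn": "arm_command", "kwargs": {
  "plan": [
    [1, -1.1, 0, 0, 0, 0, 0],
    [1, 0, 0, 0, 0, 0, 0],
    [0.8, 0, 0, 0, 0, 0, 0],
    [0.8, 0, 0, 0, 0, 0, 0],
    [0.8, 0, 0, 0, 0, 0, 0],
    [0.8, 0, 0, 0, 0, 0, 0],
    [0.8, 0, 0, 0, 0, 0, 0]
  ]
}}

```text
time: 13.18
position: [0.4955, -0.1996, 0.0608]
tool_rot: [0.078, 0.705, -0.076, 0.7]
ft_force: [0.7, -0.2, 0.0]
grip_width: 0.0002
```

Request:
{"fn": "arm_command", "kwargs": {
  "plan": [
    [0.4, 0, 0, 0, 0, 0, 0],
    [0.4, 0, 0, 0, 0, 0, 0],
    [0.4, 0, 0, 0, 0, 0, 0],
    [0.2, 0, 0, 0, 0, 0, 0]
  ]
}}

```text
time: 13.68
position: [0.4953, -0.1992, 0.054]
tool_rot: [0.078, 0.705, -0.076, 0.7]
ft_force: [-4.3, 2.9, 20.3]
grip_width: 0.0003
```

Firm against its stop (20 N). Now up, back and clear, then a check.

Request:
{"fn": "arm_command", "kwargs": {
  "plan": [
    [-0.5, 0, 0, 0, 0, 0, 0],
    [-3, 0, 0, 0, 0, 0, 0],
    [-5, -0.5, 0, 0, 0, 0, 0],
    [-5, -3, 0, 0, 0, 0, 0],
    [-5, -5, 0, 0, 0, 0, 0],
    [-5, -5, 0, 0, 0, 0, 0],
    [-3, -5, 0, 0, 0, 0, 0],
    [0, -5, 0, 0, 0, 0, 0],
    [0, 0, 0, 0, 0, 0, 0]
  ]
}}

```text
time: 14.8
position: [0.4482, -0.4237, 0.315]
tool_rot: [0.075, 0.705, -0.076, 0.701]
ft_force: [-0.5, 1.2, -0.0]
grip_width: 0.0005
```

```bash
python3 m.py|head -5; python3 -c "
import cv2,numpy as np
a=cv2.imread('pics/now.png')[120:340,190:460];b=cv2.imread('pics/nowt.png')
cv2.imwrite('pics/both.png',np.vstack([cv2.resize(a,(400,326)),cv2.resize(b,(400,270),interpolation=cv2.INTER_AREA)]) if 0 else np.hstack([cv2.resize(a,(370,300)),cv2.resize(b,(400,300))]))"
```

```text
hoop F moved 0.10723645203036596 105
pedal [ 0.5209 -0.2039  0.0541] [ 0.5152 -0.2186  0.0499] [ 0.5281 -0.1848  0.0579] 26 [-0.1394  0.0546]
-0.23262540799169482 -0.0010889575482874907
front edge F [0.5111 0.5515 0.5548] 325
t 14.9 p [ 0.4489 -0.4202  0.3149] F [0.  0.5 0.2] w 0.0001 axes [[-0.01, 0.21, 0.98], [0.0, 0.98, -0.21], [-1.0, 0.0, -0.01]] turn [ 0.02 -0.01 -0.  ]
```

View pics/both.png

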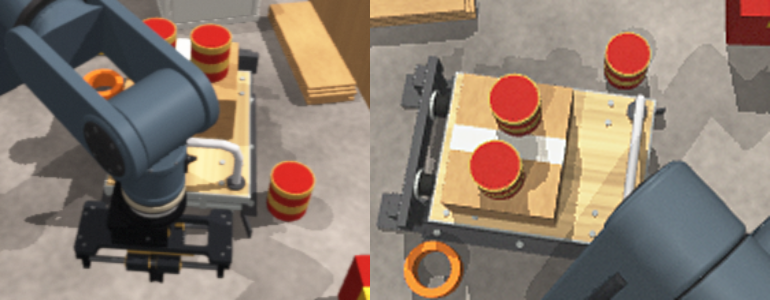

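Run:
```python
import cv2
from rig import optics
p,_=optics.camera("top");cv2.imwrite("pics/z.png",cv2.resize(p[145:240,230:300],None,fx=6,fy=6,interpolation=cv2.INTER_CUBIC))
```

```text
(no output)
```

View pics/z.png

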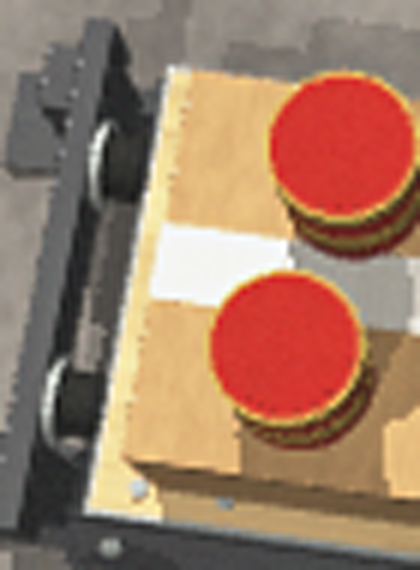

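```bash
python3 -c "
from rig import workorder
print(workorder.hand_in())"
```

```text
the job is handed in; nothing more can be done
None
```

I released the brake, rolled the dolly home against the buffers and locked it again. The job was handed in at about 15 s on the robot's clock.

- **Release:** I gripped the tread and lifted it. It then measured 96 mm high and sloped up, with the dolly not yet moved.
- **Roll home:** I pushed the dolly about 110 mm by its hoop until the force rose to about 17 N, then eased off.
- **Lock:** I pressed the pedal down to its stop with 20 N. It then measured 54 mm high and sloped down to the rear, which means locked. The arm partly hid the tread from the camera, so that reading rests on only 26 points.

**Last checks:**
- The last top view shows the front edge touching both buffers, but it resolves only about 4 mm per pixel. My distance readings differ slightly: the gap before the move measured 113 mm and the hoop's travel 110 mm. The hoop's position read 0.6 mm less after locking, so a sub-millimetre gap at the buffers can't be ruled out.
- The carton and both tins are upright on the dolly.
- The stock tin and tape roll look unmoved by eye. The arm did not go near the packs, gift box or scanner, and I did not re-measure them.
- The gripper was clear of everything at hand-in.

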